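Transfer a row of optical adapters to the carrier in reverse order

TASK

The four aluminium adapters standing in the black nests are tested: move them all into the grey carrier, one to each pocket and in reverse order, so that the adapter furthest to the left of the row (as seen from the robot) ends in the carrier's rightmost pocket, the next in the second from the right, and so on. Leave each standing upright on its pocket's floor and let go; never tip one over on the way, and leave the glass jar standing where it is.

Things in the scene. Friction and masses are not known exactly. Their poses are not given: they have to be found in the camera images.
- round_mid (a point): Optical adapter of plain aluminium, standing upright, about 0.15 kg. Slim round barrel, 24 mm diameter, with two dark rings, on a round foot (40 mm diameter, 8 mm high); the barrel reaches up to 58 mm, then one thin port (10 mm diameter). 66 mm tall in all. Can be gripped across any diameter of the barrel. Grip level with the centre or up to 10 mm above it. This point is its centre, half-way up, on the vertical axis; z points up. It starts in nest0.
- square_mid (a point): Optical adapter of plain aluminium, standing upright, about 0.15 kg. Square block, 36 x 36 mm, no foot, sides facing along its own x and y, up to 54 mm, then one low wide port (18 mm diameter). 60 mm tall in all. Grip across x or y. Grip level with the centre or up to 10 mm above it. This point is its centre, half-way up, on the vertical axis; z points up. It starts in nest1.
- hex_mid (a point): Optical adapter of plain aluminium, standing upright, about 0.15 kg. Hexagonal block, 36 mm across flats, no foot, up to 64 mm; one pair of flats faces its own +x and -x; then one port (12 mm diameter). 72 mm tall in all. Grip across x. Grip level with the centre or up to 10 mm above it. This point is its centre, half-way up, on the vertical axis; z points up. It starts in nest2.
- duplex_mid (a point): Optical adapter of plain aluminium, standing upright, about 0.15 kg. Flat upright plate, 14 mm thick along its own x and 40 mm wide along y, on a foot 30 x 44 mm and 8 mm high; the plate reaches up to 70 mm, then two small ports (10 mm diameter) side by side along y. 78 mm tall in all. Grip across x. Grip level with the centre or up to 10 mm above it. This point is its centre, half-way up, on the vertical axis; z points up. It starts in nest3.
- nest0: Shallow square black nest, fixed, one of four alike on a fixed steel strip in a row along their y (65 mm from centre to centre; y points to the robot's left, give or take 26 degrees). 62 x 62 mm outside, 3 mm walls, 9 mm high, floor 3 mm thick. The round adapter starts in it, within 4 mm of its centre and with its x within 17 degrees of the nest's x. Origin: centre of its underside, 6 mm above the table.
- nest1: Shallow square black nest, fixed, one of four alike on a fixed steel strip in a row along their y (65 mm from centre to centre; y points to the robot's left, give or take 26 degrees). 62 x 62 mm outside, 3 mm walls, 9 mm high, floor 3 mm thick. The square adapter starts in it, within 4 mm of its centre and with its x within 17 degrees of the nest's x. Origin: centre of its underside, 6 mm above the table.
- nest2: Shallow square black nest, fixed, one of four alike on a fixed steel strip in a row along their y (65 mm from centre to centre; y points to the robot's left, give or take 26 degrees). 62 x 62 mm outside, 3 mm walls, 9 mm high, floor 3 mm thick. The hex adapter starts in it, within 4 mm of its centre and with its x within 17 degrees of the nest's x. Origin: centre of its underside, 6 mm above the table.
- nest3: Shallow square black nest, fixed, one of four alike on a fixed steel strip in a row along their y (65 mm from centre to centre; y points to the robot's left, give or take 26 degrees). 62 x 62 mm outside, 3 mm walls, 9 mm high, floor 3 mm thick. The duplex adapter starts in it, within 4 mm of its centre and with its x within 17 degrees of the nest's x. Origin: centre of its underside, 6 mm above the table.
- carrier: Grey plastic carrier, fixed to the table, 72 mm (x) by 266 mm (y), with a row of four empty open pockets. Pocket centres at x = 0 and y = -97.5, -32.5, +32.5, +97.5 mm; each pocket is 64 x 61 mm inside, its floor 6 mm above the carrier's underside, its rims 6 mm higher (12 mm above the table). Its y points to the robot's left (give or take 26 degrees). Origin: centre of the underside, on the table.
- jar: Bystander: small clear glass jar with a steel cap, 42 mm diameter, 70 mm tall, standing loose on the table between strip and carrier. Origin: centre of its underside.
There are look-alikes about, which are no part of the job. What is shaped like the part that bears square_mid but purple is not meant.

How it is judged:
By the outcome, as a careful person would: the job done as asked, in the order asked, and still so for the second after the job is handed in, with the robot touching nothing.
It also fails if it takes over 117 s, if anything falls off the work surface, if the arm or the gripper's body presses on something with over 40 N, if the wrist force passes 120 N, or if a joint passes its speed limit or range.

ROBOT

A 6-joint arm with a two-finger parallel gripper is mounted at the origin on the work surface. World frame = base frame: x ahead of the robot, y to its left, z up, the work surface at z = 0. Lengths are in m, angles in degrees, forces in N, time in s.
With the tool pointing down it reaches from about 0.4 to 0.825 m from the base axis. Payload 7 kg.
Tool frame: the origin (TCP) lies midway between the tips of the shut fingers; the grasp point (between the pads) lies 19 mm behind it; z points along the fingers, y is the direction in which the jaws open and shut (so a half turn about z gives the same grasp; the last joint's range is limited). The gripper opens to 88 mm and grips with 3 to 60 N. Pads are 19 mm wide; open, the fingers measure 130 mm over their backs; the gripper's body (78 mm by 193 mm) begins 47 mm behind the grasp point.
Start: joints at [-47.263, 20.546, 0.682, 0, -70.136, -16.507], TCP at [0.298, -0.605, 0.187] pointing down, gripper open.
Joint ranges: [-176.03, 176.03], [-82.01, 121.73], [-58.28, 71.71], [-173.87, 95.51], [-174.79, -0.11], [-173.66, 173.66]. Speed limits (degrees/s): [136.94, 136.94, 172.46, 180, 180, 180].

INTERFACE

Orientations are given as [roll, pitch, yaw] about the fixed x, y, z axes, in that order (R = Rz(yaw) Ry(pitch) Rx(roll)).
In Python, from plant import ctrl gives the robot as it stands. The module is installed in compiled form; this text tells all that it offers.
- The arm moves only by the tool arm_command, never from a script. Its argument "targets" is a list that holds one entry, the list of rows, each a list of 7 numbers: the turn, a rotation vector about the world's x, y, z in rad, then the shift along the world's x, y, z in cm, then the opening, from 0 (shut) to 1 (fully open). A call has 1 to 8 rows; each row is the pose to reach, as a shift and turn from the pose commanded when the call began; what a row does not reach only later rows make up. A row lasts 1/12 s, in which the tool goes at most 41.7 mm and 7.16 degrees, less where a joint would pass 70% of its speed; a pose out of reach is approached as far as the arm can. A call with a gripper value outside its range is refused whole. The fingers move at their own pace and stop on an object; the grip force is fixed at half the most. Time passes only in rows, so rows that repeat a pose let the fingers close. It gives the time, the measured TCP pose, the force and the opening at its end, in the units of the state.
- ctrl.get_obs(): the state, without advancing time (a new reading comes with each control period).
- ctrl.snapshot(name): name is "side" or "top" or "wrist"; returns the picture (384x512x3 uint8, blue, green, red); there is no depth.
- ctrl.camera_model(name): a dict with "K" (3x3 intrinsics, pixels), "distortion" ([k1, k2, p1, p2, k3] as OpenCV has them; the pictures are not rectified), "xyz" and "rotation" of the camera in the world. Camera axes: x right, y up, looking along -z (the intrinsics and any distortion apply to the point x, -y, -z); pixel columns grow to the right and rows downward; lengths in m; the calibration is good to about 2 mm. A picture is of the moment at which its call begins: read the wrist's pose just before it. camera_model takes no time and is no camera call; for the wrist camera it gives the pose at the moment of the call.
- ctrl.close_job(): hands the job in, once; it reports no verdict.
The state is a dict: "clock": time; "joint_pos": joint angles; "qvel": joint speeds; "tau": joint torques, N m; "tool_pos": TCP position; "orientation": TCP orientation; "force": force on the tool from outside, world axes, zero at the start; "moment": the same for the moment, N m; "opening": finger opening in m.
Only numpy, scipy, OpenCV 4.12 (cv2) and the standard library are available. Lean on these libraries where they do the work, as an engineer would, in place of code of your own. Each camera call takes 0.05 s, during which the arm holds its last target. There are 200 camera calls.

## Working session

There is one attempt and no reset: what is moved stays moved. The work goes in short steps, Python scripts to look and compute and a tool call to move; the robot and the scene stay as the last step left them, time stands still between calls to the robot, and variables do not carry over. Pictures are saved under pics/ and viewed, about 12 in all and at most 16, crops included, and the job is handed in when it is done.

Besides the shell and the picture viewer there is one more tool, called after "Call:" as name(argument=value, ...), one argument or row to a line, values as JSON. arm_command: Moves the arm, as the interface text tells. Its arguments: {"type":"object","properties":{"targets":{"type":"array","items":{"type":"array","items":{"type":"array","items":{"type":"number"}}}}},"required":["targets"]}

```bash
mkdir -p pics
cat > h.py <<'E'
import numpy as np, cv2
from plant import ctrl
def rays(cm,px):
    K=np.array(cm["K"],float); d=np.array(cm["distortion"],float)
    p=cv2.undistortPoints(np.array(px,float).reshape(-1,1,2),K,d).reshape(-1,2)
    R=np.array(cm["rotation"],float)
    v=np.c_[p[:,0],-p[:,1],-np.ones(len(p))]@R.T
    return np.array(cm["xyz"],float),v
def onplane(cm,px,z):
    o,v=rays(cm,px); return o+v*((z-o[2])/v[:,2])[:,None]
def proj(cm,P):
    K=np.array(cm["K"],float); d=np.array(cm["distortion"],float);R=np.array(cm["rotation"],float)
    q=(np.atleast_2d(P)-np.array(cm["xyz"]))@R; q=q*[1,-1,-1]
    return cv2.projectPoints(q.reshape(-1,1,3),np.zeros(3),np.zeros(3),K,d)[0].reshape(-1,2)
E
python3 - <<'E'
from h import *
print(ctrl.get_obs())
for n in("top","side","wrist"):
    cm=ctrl.camera_model(n);print(n,cm)
    cv2.imwrite(f"pics/{n}0.png",ctrl.snapshot(n))
E
```

```text
{'clock': 0.0, 'joint_pos': array([-4.72656580e+01,  2.05916642e+01,  6.31906513e-01, -2.16449025e-02,
       -7.01354405e+01, -1.65071873e+01]), 'qvel': array([ 0.02912426, -0.01560105,  0.04463822, -0.06059421,  0.0492551 ,
       -0.0544891 ]), 'tau': array([ 7.18160645e-04, -5.82719135e+01,  2.93056458e+01,  6.99729368e+00,
        6.92753209e-03, -1.71849083e-04]), 'tool_pos': array([ 0.29802655, -0.60500199,  0.18570118]), 'orientation': array([ 1.79902944e+02, -7.54332640e-03, -1.53780211e+02]), 'force': array([-0.39236423, -0.45603514, -0.40182372]), 'moment': array([-0.0380736 ,  0.01812983, -0.01843641]), 'opening': 0.08765767491102205}
top {'K': array([[391.39563904,   0.        , 251.99647392],
       [  0.        , 391.39563904, 190.26305406],
       [  0.        ,   0.        ,   1.        ]]), 'distortion': array([-0.06445636,  0.        ,  0.        ,  0.        ,  0.        ]), 'xyz': array([ 0.40358184, -0.04080852,  1.09249749]), 'rotation': array([  5.38738539,  -1.36284668, -88.60988795])}
side {'K': array([[363.14410576,   0.        , 256.93469015],
       [  0.        , 363.14410576, 189.48346852],
       [  0.        ,   0.        ,   1.        ]]), 'distortion': array([-0.04876286,  0.        ,  0.        ,  0.        ,  0.        ]), 'xyz': array([0.42451545, 0.69143825, 0.53928956]), 'rotation': array([  57.74259351,    1.31388005, -174.91019565])}
wrist {'K': array([[323.35882009,   0.        , 254.01127511],
       [  0.        , 323.35882009, 189.6051194 ],
       [  0.        ,   0.        ,   1.        ]]), 'distortion': array([-0.00902889,  0.        ,  0.        ,  0.        ,  0.        ]), 'xyz': array([ 0.22318521, -0.64329927,  0.38393172]), 'rotation': array([-1.78537030e+01, -5.95140858e-02,  1.16250185e+02])}
```

View pics/top0.png

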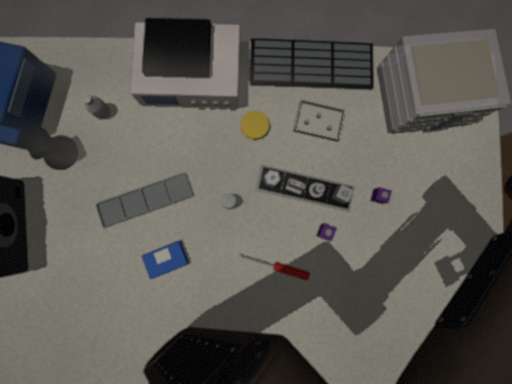

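View pics/side0.png

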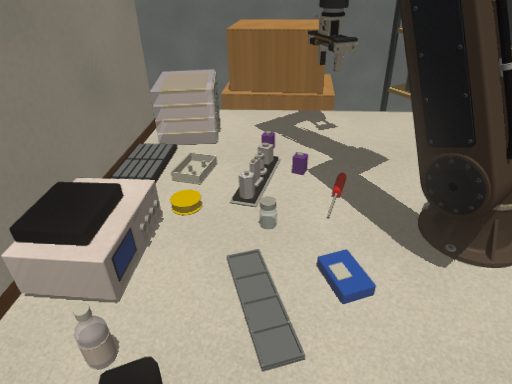

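```bash
sed -i 's/np.array(cm\["rotation"\],float)/Rot.from_euler("xyz",cm["rotation"],degrees=True).as_matrix()/; s/^import numpy.*/&\nfrom scipy.spatial.transform import Rotation as Rot/' h.py
python3 - <<'E'
from h import *
im=cv2.imread("pics/top0.png")
a=cv2.resize(im[155:220,250:362],None,fx=7,fy=7,interpolation=cv2.INTER_CUBIC)
b=cv2.resize(im[165:235,90:202],None,fx=2,fy=2,interpolation=cv2.INTER_CUBIC)
cv2.imwrite("pics/c0.png",a)
cm=ctrl.camera_model("top")
print(onplane(cm,[[97,207],[187,174],[193,196],[104,226]],.012).round(3))
print(onplane(cm,[[262,167],[354,189],[350,209],[259,187]],.006).round(3))
print(onplane(cm,[[230,200]],.07).round(3))
cm=ctrl.camera_model("side")
print(onplane(cm,[[227,254],[257,250],[301,354],[268,363]],.012).round(3))
print(onplane(cm,[[268,222]],0).round(3))
# wrist camera offset in tool frame
o=ctrl.get_obs();cm=ctrl.camera_model("wrist")
T=Rot.from_euler("xyz",o["orientation"],degrees=True)
print(T.inv().apply(cm["xyz"]-o["tool_pos"]), (T.inv()*Rot.from_euler("xyz",cm["rotation"],degrees=True)).as_matrix().round(3))
E
```

```text
[[0.448 0.363 0.012]
 [0.547 0.118 0.012]
 [0.486 0.099 0.012]
 [0.397 0.341 0.012]]
[[ 0.573 -0.091  0.006]
 [ 0.518 -0.352  0.006]
 [ 0.461 -0.34   0.006]
 [ 0.516 -0.083  0.006]]
[[ 0.473 -0.006  0.07 ]]
[[0.552 0.12  0.012]
 [0.489 0.104 0.012]
 [0.397 0.344 0.012]
 [0.449 0.364 0.012]]
[[ 0.473 -0.012  0.   ]]
[ 0.08409736 -0.00091588 -0.19810411] [[ 0.001  0.952  0.307]
 [ 1.    -0.001  0.   ]
 [ 0.     0.307 -0.952]]
```

View pics/c0.png

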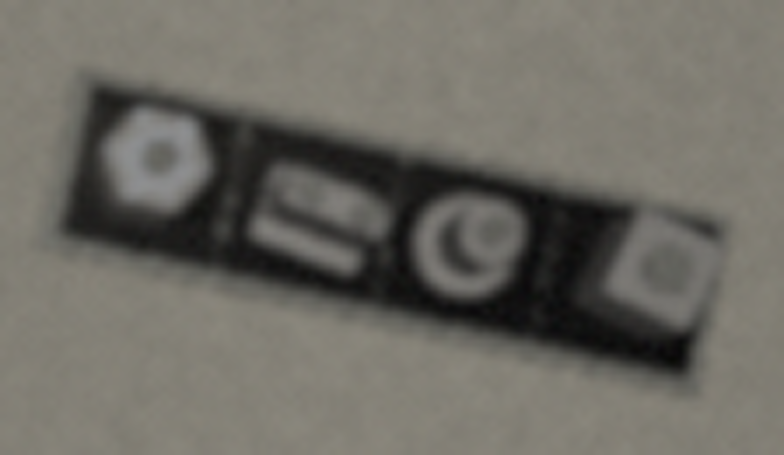

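Call:
arm_command(
  targets=[
    [[0, 0, 0.12, 3, 5, 0.5, 1], [0, 0, 0.24, 6, 9, 1, 1], [0, 0, 0.36, 8, 13, 1.3, 1], [0, 0, 0.48, 10, 17, 1.3, 1], [0, 0, 0.6, 12, 20.5, 1.3, 1], [0, 0, 0.7, 14, 24, 1.3, 1], [0, 0, 0.8, 16, 27, 1.3, 1], [0, 0, 0.9, 18, 30, 1.3, 1]],
  ],
)

```text
clock: 0.82
tool_pos: [0.4693, -0.318, 0.1998]
orientation: [-180.0, 0.0, -101.9]
force: [1.1, -1.0, 0.7]
opening: 0.0876
```

Call:
arm_command(
  targets=[
    [[0, 0, 0, 2.2, 4, 0, 1], [0, 0, 0, 3.3, 6, 0, 1], [0, 0, 0, 3.3, 6, 0, 1], [0, 0, 0, 3.3, 6, 0, 1]],
  ],
)

```text
clock: 1.15
tool_pos: [0.5025, -0.2585, 0.1994]
orientation: [180.0, 0.0, -102.0]
force: [-0.4, 0.4, -0.5]
opening: 0.0872
```

Run:
```python
from h import *
import pickle
o=ctrl.get_obs();cm=ctrl.camera_model("wrist");im=ctrl.snapshot("wrist")
print(o["clock"],o["tool_pos"],o["orientation"],o["joint_pos"],cm)
pickle.dump(cm,open("cm1.pkl","wb"))
cv2.imwrite("pics/w1.png",im)
cv2.imwrite("pics/w1b.png",cv2.resize(im,(800,600),interpolation=cv2.INTER_CUBIC))
```

```text
1.15 [ 0.50247949 -0.25849711  0.1994481 ] [ 1.79977097e+02  4.98906992e-03 -1.02033569e+02] [-7.38671970e+00  9.77244717e+00 -1.23063561e+01 -7.36732014e-03
 -6.79436205e+01 -4.64408025e+00] {'K': array([[323.35882009,   0.        , 254.01127511],
       [  0.        , 323.35882009, 189.6051194 ],
       [  0.        ,   0.        ,   1.        ]]), 'distortion': array([-0.00902889,  0.        ,  0.        ,  0.        ,  0.        ]), 'xyz': array([ 0.48533555, -0.3415027 ,  0.39755405]), 'rotation': array([-1.78761926e+01, -6.60011519e-02,  1.67993705e+02])}
```

View pics/w1b.png

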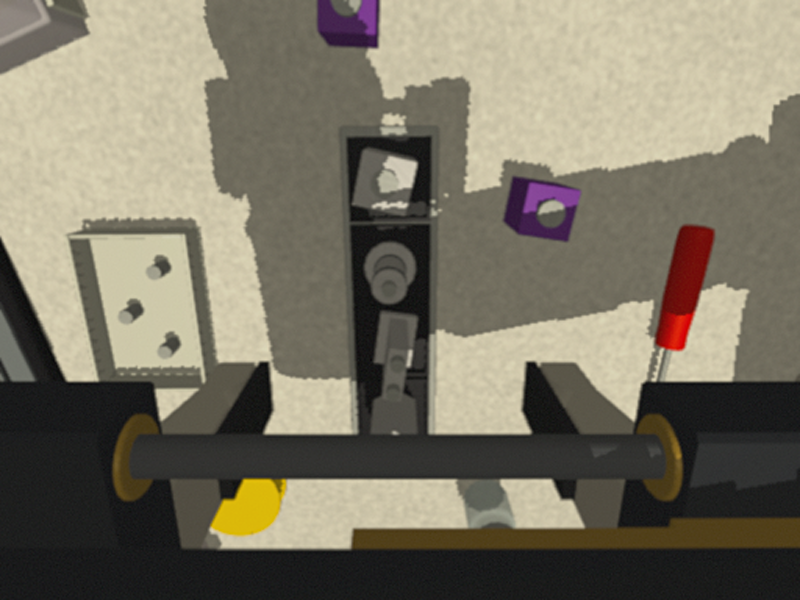

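Call:
arm_command(
  targets=[
    [[0, 0, 0, 0.8, 4, 0, 1], [0, 0, 0, 1.5, 8, 0, 1], [0, 0, 0, 2.0, 10, 0, 1], [0, 0, 0, 2.0, 10, 0, 1], [0, 0, 0, 2.0, 10, 0, 1]],
  ],
)

```text
clock: 1.62
tool_pos: [0.5217, -0.1601, 0.1997]
orientation: [180.0, -0.0, -102.2]
force: [-0.3, -0.2, 0.1]
opening: 0.0879
```

Run:
```python
from h import *
import pickle
o=ctrl.get_obs();cm=ctrl.camera_model("wrist");im=ctrl.snapshot("wrist")
print(o["clock"],o["tool_pos"],o["orientation"])
pickle.dump(cm,open("cm2.pkl","wb"))
cv2.imwrite("pics/w2.png",im)
a=im[20:300,170:350]
cv2.imwrite("pics/w2b.png",cv2.resize(a,None,fx=2.14,fy=2.14,interpolation=cv2.INTER_CUBIC))
im=cv2.imread("pics/w1.png")[70:290,190:310]
w1=cv2.resize(im,None,fx=2.7,fy=2.7,interpolation=cv2.INTER_CUBIC)
b=cv2.imread("pics/w2b.png"); H=600
c=np.zeros((H,b.shape[1]+w1.shape[1],3),np.uint8)
c[:min(H,b.shape[0]),:b.shape[1]]=b[:H]; c[:w1.shape[0],b.shape[1]:]=w1
print(b.shape,w1.shape)
cv2.imwrite("pics/w12.png",np.clip(c*1.5,0,255).astype(np.uint8))
```

```text
1.6167 [ 0.52170224 -0.16008589  0.1996621 ] [ 1.79994213e+02 -4.70211859e-03 -1.02169606e+02]
(599, 385, 3) (594, 324, 3)
```

View pics/w12.png

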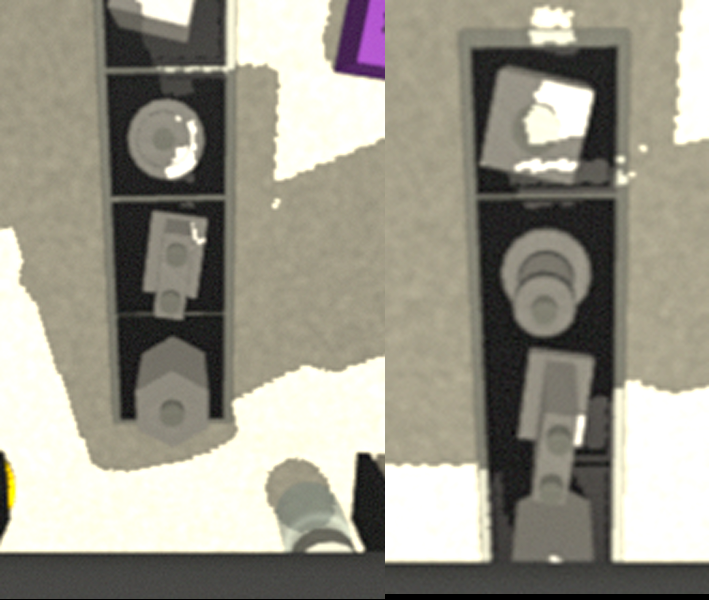

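Run:
```python
from h import *
import pickle
c1=pickle.load(open("cm1.pkl","rb"));c2=pickle.load(open("cm2.pkl","rb"))
A=lambda p:[((u-385)/2.7+190,v/2.7+70) for u,v in p]
B=lambda p:[(u/2.14+170,v/2.14+20) for u,v in p]
ang=lambda d:np.degrees(np.arctan2(d[1],d[0])).round(1)
s=onplane(c1,A([(505,66),(594,90),(578,184),(481,166)]),.063); print("sq",s.mean(0),[ang(s[i]-s[(i+1)%4]) for i in range(4)])
print("round",onplane(c2,B([(164,138)]),.075),onplane(c2,B([(166,139)]),.017),onplane(c1,A([(544,309)]),.075),onplane(c1,A([(546,275)]),.017))
d=onplane(c2,B([(176,254),(170,302)]),.087);print("dup",d.mean(0),ang(d[1]-d[0]))
d=onplane(c1,A([(558,438),(551,487)]),.087);print("dup1",d.mean(0),ang(d[1]-d[0]))
d=onplane(c2,B([(153,210),(208,220),(143,268)]),.017);print("foot",(d[1]+d[2])/2,ang(d[0]-d[1]),ang(d[2]-d[0]))
print("hex",onplane(c2,B([(172,412)]),.081))
h=onplane(c2,B([(135,391),(137,427),(209,388),(208,427),(172,446)]),.073);print(h.round(4),ang(h[1]-h[0]),ang(h[3]-h[2]))
h=onplane(c2,B([(137,358),(206,351),(172,336)]),.009);print(h.round(4))
ct=ctrl.camera_model("top")
print("top",onplane(ct,[(250+161/7-.5,155+157/7-.5)],.081),onplane(ct,[(250+492/7-.5,155+233/7-.5)],.075))
n=onplane(c2,B([(107,70),(230,66),(113,198),(228,198)]),.015);print("nestwalls",n.round(4))
```

```text
sq [ 0.49807878 -0.31283114  0.063     ] [np.float64(-26.6), np.float64(-111.3), np.float64(157.5), np.float64(63.0)]
round [[ 0.51068859 -0.24530152  0.075     ]] [[ 0.51092039 -0.24500453  0.017     ]] [[ 0.51066107 -0.24631049  0.075     ]] [[ 0.5109315  -0.24463489  0.017     ]]
dup [ 0.51963227 -0.18517448  0.087     ] 70.6
dup1 [ 0.51916409 -0.18709322  0.087     ] 70.6
foot [ 0.51789322 -0.19030204  0.017     ] -22.3 67.2
hex [[ 0.53458641 -0.11914351  0.081     ]]
[[ 0.551  -0.1309  0.073 ]
 [ 0.5545 -0.1118  0.073 ]
 [ 0.5146 -0.1247  0.073 ]
 [ 0.5192 -0.1041  0.073 ]
 [ 0.5394 -0.0977  0.073 ]] 79.7 77.2
[[ 0.5543 -0.1287  0.009 ]
 [ 0.5137 -0.1244  0.009 ]
 [ 0.5313 -0.1375  0.009 ]]
top [[ 0.53590413 -0.11519007  0.081     ]] [[ 0.51139031 -0.24076126  0.075     ]]
nestwalls [[ 0.5332 -0.2843  0.015 ]
 [ 0.4713 -0.2729  0.015 ]
 [ 0.5455 -0.2214  0.015 ]
 [ 0.4848 -0.2083  0.015 ]]
```

Call:
arm_command(
  targets=[
    [[0, 0, 0, 0.6, 2, -1.5, 1], [0, 0, 0, 1.3, 4.2, -4, 1], [0, 0, 0, 1.3, 4.2, -8, 1], [0, 0, 0, 1.3, 4.2, -11.5, 1], [0, 0, 0, 1.3, 4.2, -14.5, 1], [0, 0, 0, 1.3, 4.2, -16.9, 1], [0, 0, 0, 1.3, 4.2, -16.9, 1], [0, 0, 0, 1.3, 4.2, -16.9, 1]],
  ],
)

```text
clock: 2.33
tool_pos: [0.5338, -0.1195, 0.0299]
orientation: [179.8, -0.1, -102.3]
force: [0.1, 0.6, -0.1]
opening: 0.0874
```

Call:
arm_command(
  targets=[
    [[0, 0, 0, 0, 0, 0, 0.3], [0, 0, 0, 0, 0, 0, 0.1], [0, 0, 0, 0, 0, 0, 0], [0, 0, 0, 0, 0, 0, 0], [0, 0, 0, 0, 0, 0, 0], [0, 0, 0, 0, 0, 0, 0]],
  ],
)

```text
clock: 2.83
tool_pos: [0.5352, -0.1179, 0.0313]
orientation: [-179.9, 0.0, -102.2]
force: [-0.1, 0.1, 0.3]
opening: 0.053
```

Call:
arm_command(
  targets=[
    [[0, 0, 0, 0, 0, 0, 0], [0, 0, 0, 0, 0, 0, 0], [0, 0, 0, 0, 0, 0, 0], [0, 0, 0, 0, 0, 0, 0], [0, 0, 0, 0, 0, 0, 0], [0, 0, 0, 0, 0, 0, 0]],
  ],
)

```text
clock: 3.33
tool_pos: [0.535, -0.118, 0.0307]
orientation: [-180.0, -0.0, -102.2]
force: [0.3, 0.1, 1.4]
opening: 0.0347
```

Call:
arm_command(
  targets=[
    [[0, 0, 0, 0, 0, 0.7, 0], [0, 0, 0, 0, 0, 2.2, 0], [0, 0, 0, 0, 0, 4.2, 0], [0, 0, 0, 0, 0, 6.7, 0], [0, 0, 0, 0, 0, 9.2, 0], [0, 0, 0, 0, 0, 11.2, 0], [0, 0, 0, 0, 0, 12, 0], [0, 0, 0, 0, 0, 12, 0]],
  ],
)

```text
clock: 4.0
tool_pos: [0.536, -0.1179, 0.1527]
orientation: [-179.8, 0.1, -102.2]
force: [0.1, 0.9, -2.3]
opening: 0.0346
```

Call:
arm_command(
  targets=[
    [[0, 0, 0.04, -0.1, 1, 0, 0], [0, 0, 0.12, -0.4, 3.2, 0, 0], [0, 0, 0.2, -0.7, 6, 0, 0], [0, 0, 0.28, -1, 9, 0, 0], [0, 0, 0.36, -1.3, 12, 0, 0], [0, 0, 0.44, -1.6, 15, 0, 0], [0, 0, 0.52, -2, 18, 0, 0], [0, 0, 0.59, -2.3, 21, 0, 0]],
  ],
)

```text
clock: 4.67
tool_pos: [0.51, 0.0933, 0.1487]
orientation: [179.8, 0.0, -68.1]
force: [0.9, 0.7, -1.9]
opening: 0.0349
```

Call:
arm_command(
  targets=[
    [[0, 0, 0, -0.3, 2.5, 0, 0], [0, 0, 0, -0.5, 4.2, 0, 0], [0, 0, 0, -0.6, 4.9, 0, 0], [0, 0, 0, -0.6, 4.9, 0, 0], [0, 0, 0, -0.6, 4.9, 0, 0]],
  ],
)

```text
clock: 5.08
tool_pos: [0.505, 0.1408, 0.1494]
orientation: [179.9, -0.0, -68.3]
force: [0.2, -0.8, -1.2]
opening: 0.0344
```

Run:
```python
from h import *
import pickle
o=ctrl.get_obs();cm=ctrl.camera_model("wrist");im=ctrl.snapshot("wrist")
ct=ctrl.camera_model("top");t=ctrl.snapshot("top")
print(o["clock"],o["tool_pos"],o["orientation"])
pickle.dump(cm,open("cm3.pkl","wb"))
cv2.imwrite("pics/w3.png",im)
# carrier corner fit from top0 by grey region
g=cv2.imread("pics/top0.png");roi=g[165:235,90:202].astype(int)
s=ctrl.camera_model("side")
a=cv2.resize(cv2.imread("pics/top0.png")[165:235,90:202],None,fx=5,fy=5,interpolation=cv2.INTER_CUBIC)
b=cv2.resize(im[:290],None,fx=1.09,fy=1.09)[:250]
c=np.zeros((a.shape[0]+250,560,3),np.uint8);c[:a.shape[0],:a.shape[1]]=a;c[a.shape[0]:,:b.shape[1]]=b[:250,:560]
cv2.imwrite("pics/c3.png",np.clip(c*1.4,0,255).astype(np.uint8))
```

```text
5.0833 [0.50495779 0.14082401 0.1493633 ] [ 1.79862504e+02 -2.09582183e-02 -6.83134120e+01]
```

View pics/c3.png

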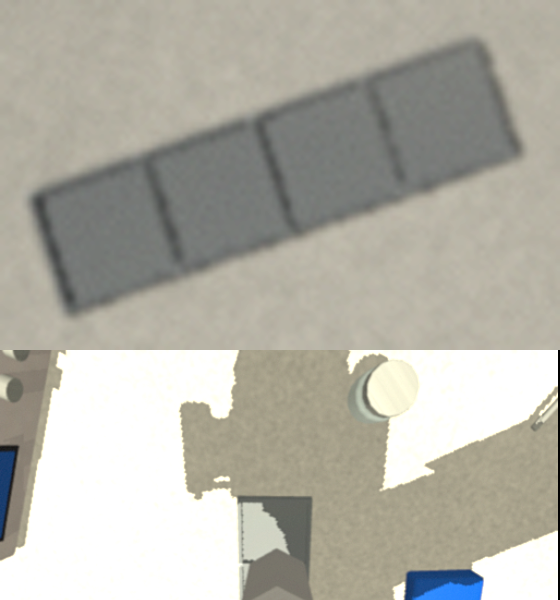

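Run:
```python
from h import *
import pickle
c3=pickle.load(open("cm3.pkl","rb"));ct=ctrl.camera_model("top")
print(onplane(c3,[(217.4,134),(286.2,134)],.012).round(4))
q=np.array([(33,193),(480,38),(523,155),(72,315)])/5+[89.6,164.6]
p=onplane(ct,q,.012);print(p.round(4),p.mean(0))
y=(p[0]-p[1]+p[3]-p[2]);print(np.degrees(np.arctan2(y[1],y[0]))-90)
```

```text
[[0.5529 0.1202 0.012 ]
 [0.4869 0.0939 0.012 ]]
[[0.4587 0.3663 0.012 ]
 [0.5516 0.1218 0.012 ]
 [0.4871 0.0954 0.012 ]
 [0.3921 0.3407 0.012 ]] [0.47238636 0.23101428 0.012     ]
20.97999865147213
```

Call:
arm_command(
  targets=[
    [[0, 0, 0, 0.1, -0.1, -1.5, 0], [0, 0, 0, 0.1, -0.1, -4, 0], [0, 0, 0, 0.1, -0.1, -7, 0], [0, 0, 0, 0.1, -0.1, -9.5, 0], [0, 0, 0, 0.1, -0.1, -11, 0], [0, 0, 0, 0.1, -0.1, -12, 0], [0, 0, 0, 0.1, -0.1, -12.2, 0], [0, 0, 0, 0.1, -0.1, -12.2, 0]],
  ],
)

```text
clock: 5.85
tool_pos: [0.507, 0.1394, 0.0285]
orientation: [180.0, -0.0, -68.4]
force: [0.1, -0.4, -1.4]
opening: 0.0349
```

Call:
arm_command(
  targets=[
    [[0, 0, 0, 0, 0, 0, 0], [0, 0, 0, 0, 0, 0, 0.5], [0, 0, 0, 0, 0, 0, 0.7], [0, 0, 0, 0, 0, 0, 1], [0, 0, 0, 0, 0, 0, 1], [0, 0, 0, 0, 0, 0, 1], [0, 0, 0, 0, 0, 0, 1], [0, 0, 0, 0, 0, 0, 1]],
  ],
)

```text
clock: 6.52
tool_pos: [0.5069, 0.1401, 0.0287]
orientation: [-180.0, 0.0, -68.4]
force: [0.3, 0.2, -1.0]
opening: 0.0758
```

Call:
arm_command(
  targets=[
    [[0, 0, 0, 0, 0, 1.5, 1], [0, 0, 0, 0, 0, 4.5, 1], [0, 0, 0, 0, 0, 8, 1], [0, 0, 0, 0, 0, 11, 1], [0, 0, 0, 0, 0, 12.5, 1], [0, 0, -0.1, 0.1, -2.5, 12.5, 1], [0, 0, -0.2, 0.2, -5.5, 12.5, 1], [0, 0, -0.3, 0.4, -9, 12.5, 1]],
  ],
)

```text
clock: 7.18
tool_pos: [0.5109, 0.05, 0.1541]
orientation: [-179.9, 0.0, -85.7]
force: [0.8, 0.1, -0.7]
opening: 0.0871
```

Call:
arm_command(
  targets=[
    [[0, 0, -0.1, 0.1, -3.5, 0, 1], [0, 0, -0.2, 0.2, -7, 0, 1], [0, 0, -0.3, 0.3, -10.5, 0, 1], [0, 0, -0.4, 0.5, -14, 0, 1], [0, 0, -0.435, 0.6, -17.5, 0, 1], [0, 0, -0.435, 0.7, -20.5, 0, 1], [0, 0, -0.435, 0.8, -23.7, 0, 1], [0, 0, -0.435, 0.8, -23.7, 0, 1]],
  ],
)

```text
clock: 7.85
tool_pos: [0.5185, -0.1911, 0.1533]
orientation: [180.0, -0.1, -110.7]
force: [0.8, 1.0, 0.8]
opening: 0.0881
```

Run:
```python
from h import *
o=ctrl.get_obs();print(o["clock"],o["tool_pos"],o["orientation"])
im=ctrl.snapshot("side");cv2.imwrite("pics/s4.png",cv2.resize(im[110:384,190:350],None,fx=2.1,fy=2.1,interpolation=cv2.INTER_CUBIC))
```

```text
7.85 [ 0.51851724 -0.19114163  0.15329381] [ 1.79971886e+02 -5.89623321e-02 -1.10694339e+02]
```

View pics/s4.png

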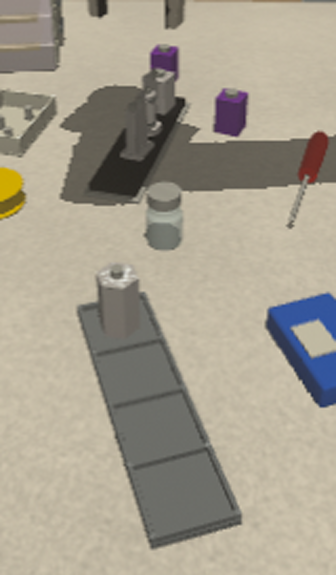

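Call:
arm_command(
  targets=[
    [[0, 0, 0, 0, 0, -1.5, 0.6], [0, 0, 0, 0, 0, -4, 0.6], [0, 0, 0, 0, 0, -7, 0.6], [0, 0, 0, 0, 0, -10, 0.6], [0, 0, 0, 0, 0, -11.8, 0.6], [0, 0, 0, 0, 0, -11.8, 0.6], [0, 0, 0, 0, 0, -11.8, 0], [0, 0, 0, 0, 0, -11.8, 0]],
  ],
)

```text
clock: 8.57
tool_pos: [0.52, -0.1867, 0.0369]
orientation: [-179.9, 0.0, -110.5]
force: [-0.1, 0.1, 0.2]
opening: 0.0447
```

Call:
arm_command(
  targets=[
    [[0, 0, 0, 0, 0, 0, 0], [0, 0, 0, 0, 0, 0, 0], [0, 0, 0, 0, 0, 0, 0], [0, 0, 0, 0, 0, 0, 0], [0, 0, 0, 0, 0, 0, 0], [0, 0, 0, 0, 0, 0, 0], [0, 0, 0, 0, 0, 0, 0], [0, 0, 0, 0, 0, 0, 0]],
  ],
)

```text
clock: 9.23
tool_pos: [0.5192, -0.1871, 0.0362]
orientation: [-180.0, 0.0, -110.5]
force: [-0.9, 0.8, 6.7]
opening: 0.0132
```

Call:
arm_command(
  targets=[
    [[0, 0, 0, 0, 0, 0, 0], [0, 0, 0, 0, 0, 0.7, 0], [0, 0, 0, 0, 0, 2.2, 0], [0, 0, 0, 0, 0, 4.2, 0], [0, 0, 0, 0, 0, 6.7, 0], [0, 0, 0, 0, 0, 9.2, 0], [0, 0, 0, 0, 0, 11.2, 0], [0, 0, 0, 0, 0, 12, 0]],
  ],
)

```text
clock: 9.9
tool_pos: [0.5201, -0.1873, 0.1588]
orientation: [-179.8, 0.0, -110.5]
force: [0.4, -0.0, -1.1]
opening: 0.013
```

Call:
arm_command(
  targets=[
    [[0, 0, 0.04, 0, 1, 0, 0], [0, 0, 0.12, -0.2, 3.2, 0, 0], [0, 0, 0.21, -0.5, 6, 0, 0], [0, 0, 0.3, -0.8, 9.2, 0, 0], [0, 0, 0.4, -1.1, 12.4, 0, 0], [0, 0, 0.5, -1.4, 15.6, 0, 0], [0, 0, 0.6, -1.7, 18.8, 0, 0], [0, 0, 0.68, -2, 22, 0, 0]],
  ],
)

```text
clock: 10.57
tool_pos: [0.4972, 0.0346, 0.1541]
orientation: [179.9, 0.0, -71.2]
force: [0.6, -0.5, -1.9]
opening: 0.0132
```

Call:
arm_command(
  targets=[
    [[0, 0, 0.05, -0.3, 3.2, 0, 0], [0, 0, 0.05, -0.6, 6.4, 0, 0], [0, 0, 0.05, -0.9, 9.6, 0, 0], [0, 0, 0.05, -1.2, 12.4, 0, 0], [0, 0, 0.05, -1.4, 14.5, 0, 0], [0, 0, 0.05, -1.5, 16, 0, 0], [0, 0, 0.05, -1.5, 16.8, 0, 0], [0, 0, 0.05, -1.5, 16.8, 0, 0]],
  ],
)

```text
clock: 11.23
tool_pos: [0.4834, 0.202, 0.1547]
orientation: [179.9, -0.0, -68.6]
force: [0.4, -0.3, -1.0]
opening: 0.0129
```

Call:
arm_command(
  targets=[
    [[0, 0, 0, 0, 0, -1, 0], [0, 0, 0, 0, 0, -3.5, 0], [0, 0, 0, 0, 0, -6.5, 0], [0, 0, 0, 0, 0, -9, 0], [0, 0, 0, 0, 0, -11, 0], [0, 0, 0, 0, 0, -11.9, 0], [0, 0, 0, 0, 0, -12.2, 0], [0, 0, 0, 0, 0, -12.2, 0]],
  ],
)

```text
clock: 11.9
tool_pos: [0.4841, 0.1997, 0.0335]
orientation: [180.0, -0.1, -68.7]
force: [-0.3, 0.9, -2.4]
opening: 0.0131
```

Call:
arm_command(
  targets=[
    [[0, 0, 0, 0, 0, -0.06, 0], [0, 0, 0, 0, 0, -0.06, 0], [0, 0, 0, 0, 0, -0.06, 1], [0, 0, 0, 0, 0, -0.06, 1], [0, 0, 0, 0, 0, -0.06, 1], [0, 0, 0, 0, 0, -0.06, 1], [0, 0, 0, 0, 0, -0.06, 1], [0, 0, 0, 0, 0, -0.06, 1]],
  ],
)

```text
clock: 12.57
tool_pos: [0.484, 0.2011, 0.0332]
orientation: [-180.0, 0.0, -68.7]
force: [0.4, 0.0, -0.2]
opening: 0.0477
```

Call:
arm_command(
  targets=[
    [[0, 0, 0, 0, 0, 0.5, 1], [0, 0, 0, 0, 0, 2, 1], [0, 0, 0, 0, 0, 4.5, 1], [0, 0, 0, 0, 0, 7.5, 1], [0, 0, 0, 0, 0, 10.5, 1], [0, 0, 0, 0, 0, 12.5, 1], [0, 0, 0, 0.1, -2, 12.5, 1], [0, 0, -0.05, 0.2, -5, 12.5, 1]],
  ],
)

```text
clock: 13.23
tool_pos: [0.4871, 0.1527, 0.1602]
orientation: [-179.8, 0.1, -71.4]
force: [0.6, -0.4, -1.2]
opening: 0.0877
```

Call:
arm_command(
  targets=[
    [[0, 0, -0.08, 0.2, -3.3, 0, 1], [0, 0, -0.16, 0.4, -6.8, 0, 1], [0, 0, -0.24, 0.6, -10.3, 0, 1], [0, 0, -0.32, 0.8, -13.8, 0, 1], [0, 0, -0.4, 1, -17.3, 0, 1], [0, 0, -0.48, 1.2, -20.8, 0, 1], [0, 0, -0.53, 1.5, -24.3, 0, 1], [0, 0, -0.53, 1.8, -27.8, 0, 1]],
  ],
)

```text
clock: 13.9
tool_pos: [0.5037, -0.1287, 0.1587]
orientation: [-180.0, 0.0, -102.1]
force: [1.4, -0.1, 0.2]
opening: 0.0875
```

Call:
arm_command(
  targets=[
    [[0, 0, 0, 0.2, -3.5, 0, 1], [0, 0, 0, 0.4, -7, 0, 1], [0, 0, 0, 0.6, -10, 0, 1], [0, 0, 0, 0.7, -11.8, 0, 0.7], [0, 0, 0, 0.7, -11.8, 0, 0.7], [0, 0, 0, 0.7, -11.8, 0, 0.7], [0, 0, 0, 0.7, -11.8, -2, 0.7], [0, 0, 0, 0.7, -11.8, -4, 0.7]],
  ],
)

```text
clock: 14.57
tool_pos: [0.5119, -0.2445, 0.119]
orientation: [-179.8, 0.0, -101.9]
force: [-0.5, 0.7, -0.5]
opening: 0.0629
```

Run:
```python
from h import *
o=ctrl.get_obs();print(o["clock"],o["tool_pos"],o["orientation"],o["opening"])
im=ctrl.snapshot("side");cv2.imwrite("pics/s5.png",cv2.resize(im[110:384,190:350],None,fx=2.1,fy=2.1,interpolation=cv2.INTER_CUBIC))
```

```text
14.5667 [ 0.51191133 -0.24452252  0.11903026] [-1.79812327e+02  1.74355397e-02 -1.01888308e+02] 0.0628942275902981
```

View pics/s5.png

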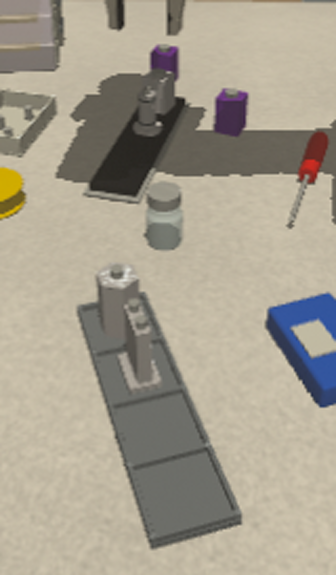

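Call:
arm_command(
  targets=[
    [[0, 0, 0, 0, 0, -3, 0.7], [0, 0, 0, 0, 0, -6, 0.7], [0, 0, 0, 0, 0, -8.2, 0.7], [0, 0, 0, 0, 0, -8.9, 0.7], [0, 0, 0, 0, 0, -8.9, 0.7], [0, 0, 0, 0, 0, -8.9, 0], [0, 0, 0, 0, 0, -8.9, 0], [0, 0, 0, 0, 0, -8.9, 0]],
  ],
)

```text
clock: 15.28
tool_pos: [0.5122, -0.2451, 0.0309]
orientation: [-179.8, 0.0, -101.9]
force: [-0.2, -0.0, 0.4]
opening: 0.0469
```

Call:
arm_command(
  targets=[
    [[0, 0, 0, 0, 0, 0, 0], [0, 0, 0, 0, 0, 0, 0], [0, 0, 0, 0, 0, 0, 0], [0, 0, 0, 0, 0, 0, 0], [0, 0, 0, 0, 0, 0, 0], [0, 0, 0, 0, 0, 0, 0], [0, 0, 0, 0, 0, 0, 0], [0, 0, 0, 0, 0, 0, 0]],
  ],
)

```text
clock: 15.95
tool_pos: [0.511, -0.245, 0.0291]
orientation: [-180.0, -0.0, -101.9]
force: [-0.4, -0.5, 0.4]
opening: 0.0081
```

Call:
arm_command(
  targets=[
    [[0, 0, 0, 0, 0, 0, 0], [0, 0, 0, 0, 0, 0.7, 0], [0, 0, 0, 0, 0, 2.2, 0], [0, 0, 0, 0, 0, 4.2, 0], [0, 0, 0, 0, 0, 6.7, 0], [0, 0, 0, 0, 0, 9.2, 0], [0, 0, 0, 0, 0, 11.2, 0], [0, 0, 0, 0, 0, 12, 0]],
  ],
)

```text
clock: 16.62
tool_pos: [0.5122, -0.2454, 0.1526]
orientation: [-179.8, -0.0, -101.9]
force: [0.0, -0.8, -1.5]
opening: 0.0079
```

Run:
```python
from h import *
o=ctrl.get_obs();print(o["clock"],o["tool_pos"],o["force"],o["opening"])
im=ctrl.snapshot("side")[10:220,190:370];w=ctrl.snapshot("wrist")
cv2.imwrite("pics/w6raw.png",w)
a=cv2.resize(im,None,fx=2.2,fy=2.2,interpolation=cv2.INTER_CUBIC);b=cv2.resize(w[60:300,150:360],None,fx=1.9,fy=1.9)
c=np.zeros((480,a.shape[1]+b.shape[1],3),np.uint8);c[:a.shape[0],:a.shape[1]]=a;c[:b.shape[0],a.shape[1]:]=b
cv2.imwrite("pics/s6.png",np.clip(c*1.4,0,255).astype(np.uint8))
```

```text
16.6167 [ 0.51217445 -0.2454253   0.15258727] [ 0.01175547 -0.76856184 -1.51710552] 0.007920275139712172
```

View pics/s6.png

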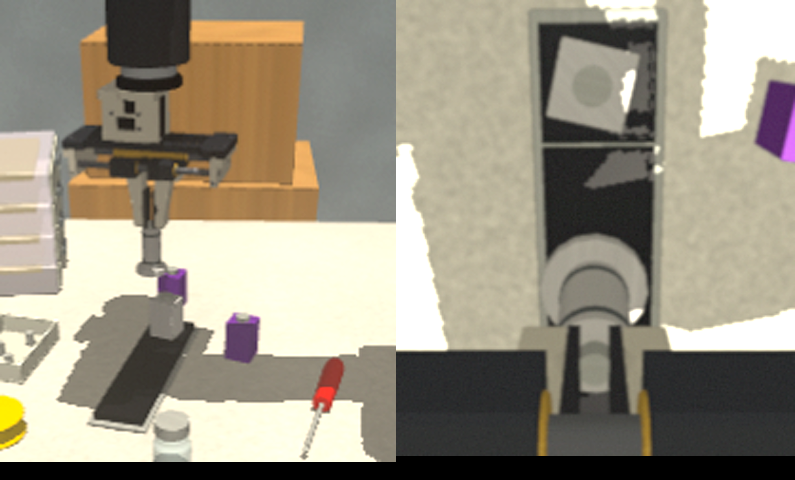

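Run:
```python
from h import *
s=ctrl.camera_model("side")
def aty(px,y):
    o,v=rays(s,[px]);return (o+v*((y-o[1])/v[:,1])[:,None])[0].round(4)
for n,p in dict(tips=(150,230),ftop=(150,262),fbot=(150,276),fl=(137,268),fr=(165,268),bl=(142,245),br=(160,245)).items():
    print(n,aty((p[0]/2.2+190,p[1]/2.2+10),-.2454))
print(proj(s,[[.512,-.2454,.1526],[.512,-.2454,.1326],[.512,-.2254,.1326]]))
w=cv2.imread("pics/w6raw.png")
a=cv2.resize(w[150:290,190:340],None,fx=4,fy=4,interpolation=cv2.INTER_CUBIC)
cv2.imwrite("pics/w6c.png",np.clip(a*1.5,0,255).astype(np.uint8))
cm=ctrl.camera_model("wrist");T=np.array([.5122,-.2454,.1526])
tx=np.array([np.cos(np.radians(-101.9)),np.sin(np.radians(-101.9)),0])
for dz in(0,-.012,-.02,-.03): print(dz,(proj(cm,[T+[0,0,dz]+tx*.02,T+[0,0,dz]-tx*.02])))
```

```text
tips [ 0.5127 -0.2454  0.1861]
ftop [ 0.5136 -0.2454  0.1437]
fbot [ 0.514  -0.2454  0.1245]
fl [ 0.5303 -0.2454  0.1353]
fr [ 0.4947 -0.2454  0.1358]
bl [ 0.5231 -0.2454  0.1663]
br [ 0.5006 -0.2454  0.1666]
[[258.68664865 126.09218685]
 [258.83295061 132.79722941]
 [258.21912975 135.71793656]]
0 [[253.52051665 191.57432875]
 [253.53831532 247.7112441 ]]
-0.012 [[253.58629352 186.00119493]
 [253.59965585 239.65589766]]
-0.02 [[253.62644481 182.59936688]
 [253.63728319 234.71463083]]
-0.03 [[253.67297656 178.65705103]
 [253.68106533 228.9651305 ]]
```

View pics/w6c.png

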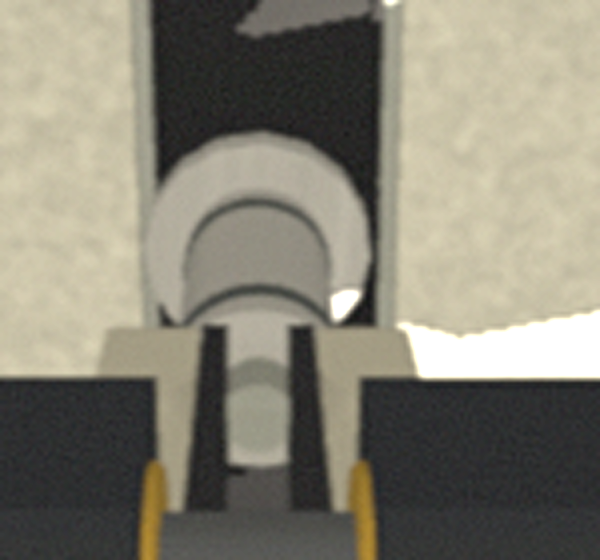

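Call:
arm_command(
  targets=[
    [[0, 0, 0, 0, 0, -1, 0], [0, 0, 0, 0, 0, -3.5, 0], [0, 0, 0, 0, 0, -6.5, 0], [0, 0, 0, 0, 0, -9, 0], [0, 0, 0, 0, 0, -11, 0], [0, 0, 0, 0, 0, -11.8, 0], [0, 0, 0, 0, 0, -11.95, 0], [0, 0, 0, 0, 0, -11.95, 0]],
  ],
)

```text
clock: 17.38
tool_pos: [0.5093, -0.2448, 0.0277]
orientation: [179.8, -0.0, -101.9]
force: [-0.5, 0.9, -1.9]
opening: 0.0076
```

Call:
arm_command(
  targets=[
    [[0, 0, 0, 0, 0, 0, 0], [0, 0, 0, 0, 0, 0, 0], [0, 0, 0, 0, 0, 0, 0.7], [0, 0, 0, 0, 0, 0, 0.7], [0, 0, 0, 0, 0, 0, 0.7], [0, 0, 0, 0, 0, 0, 0.7], [0, 0, 0, 0, 0, 0, 0.7], [0, 0, 0, 0, 0, 0, 0.7]],
  ],
)

```text
clock: 18.05
tool_pos: [0.511, -0.245, 0.0297]
orientation: [-180.0, 0.0, -101.9]
force: [0.8, 0.0, -0.5]
opening: 0.0423
```

Run:
```python
from h import *
o=ctrl.get_obs();print(o["clock"],o["tool_pos"],o["force"],o["opening"],o["orientation"])
im=ctrl.snapshot("side")[90:220,190:330]; s=ctrl.camera_model("side")
cv2.imwrite("pics/s7.png",np.clip(cv2.resize(im,None,fx=5,fy=4.5,interpolation=cv2.INTER_CUBIC)*1.3,0,255).astype(np.uint8))
print((proj(s,[o["tool_pos"],[.511,-.245,.009]])-[190,90])*[5,4.5])
```

```text
18.05 [ 0.51096018 -0.24503514  0.02966923] [ 0.82320191  0.04043525 -0.51088494] 0.04225580068981025 [-1.79984264e+02  8.98253329e-04 -1.01918538e+02]
[[349.40922932 338.94074362]
 [349.98621548 366.54669015]]
```

View pics/s7.png

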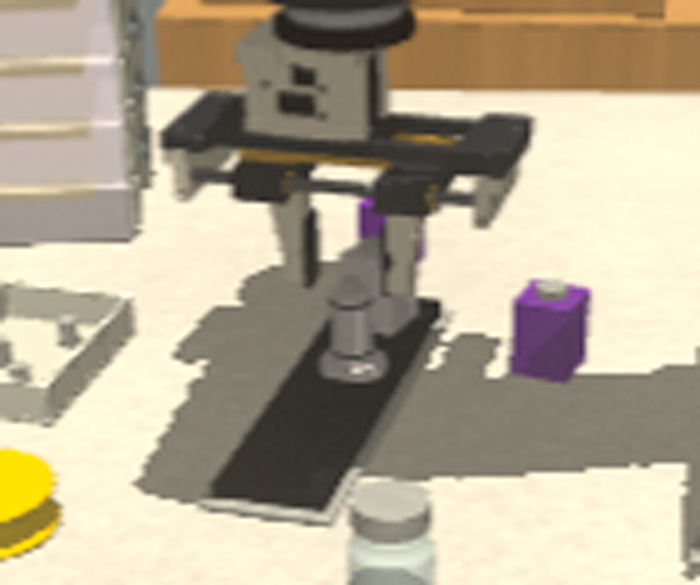

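Call:
arm_command(
  targets=[
    [[0, 0, 0, 0, 0, -0.6, 0.7], [0, 0, 0, 0, 0, -1.2, 0.7], [0, 0, 0, 0, 0, -1.8, 0.7], [0, 0, 0, 0, 0, -2.2, 0.7], [0, 0, 0, 0, 0, -2.5, 0.7], [0, 0, 0, 0, 0, -2.5, 0.7], [0, 0, 0, 0, 0, -2.5, 0], [0, 0, 0, 0, 0, -2.5, 0]],
  ],
)

```text
clock: 18.77
tool_pos: [0.5111, -0.2451, 0.0047]
orientation: [-180.0, -0.0, -101.9]
force: [0.8, -0.3, 1.3]
opening: 0.0532
```

Call:
arm_command(
  targets=[
    [[0, 0, 0, 0, 0, 0, 0], [0, 0, 0, 0, 0, 0, 0], [0, 0, 0, 0, 0, 0, 0], [0, 0, 0, 0, 0, 0, 0], [0, 0, 0, 0, 0, 0, 0], [0, 0, 0, 0, 0, 0, 0], [0, 0, 0, 0, 0, 0, 0]],
  ],
)

```text
clock: 19.35
tool_pos: [0.5109, -0.245, 0.0046]
orientation: [-180.0, -0.0, -101.9]
force: [-1.2, -0.0, 0.9]
opening: 0.0234
```

Call:
arm_command(
  targets=[
    [[0, 0, 0, 0, 0, 0, 0], [0, 0, 0, 0, 0, 0.7, 0], [0, 0, 0, 0, 0, 2.2, 0], [0, 0, 0, 0, 0, 4.2, 0], [0, 0, 0, 0, 0, 6.7, 0], [0, 0, 0, 0, 0, 9.2, 0], [0, 0, 0, 0, 0, 11.2, 0], [0, 0, 0, 0, 0, 12, 0]],
  ],
)

```text
clock: 20.02
tool_pos: [0.5124, -0.2454, 0.1281]
orientation: [-179.7, -0.0, -101.9]
force: [0.1, -0.1, -0.8]
opening: 0.0234
```

Call:
arm_command(
  targets=[
    [[0, 0, 0.04, -0.1, 1, 0.5, 0], [0, 0, 0.11, -0.4, 3.5, 1, 0], [0, 0, 0.18, -0.7, 6.8, 1.5, 0], [0, 0, 0.25, -1, 10.1, 1.5, 0], [0, 0, 0.33, -1.3, 13.4, 1.5, 0], [0, 0, 0.42, -1.6, 16.7, 1.5, 0], [0, 0, 0.5, -2, 20, 1.5, 0], [0, 0, 0.58, -2.3, 23.3, 1.5, 0]],
  ],
)

```text
clock: 20.68
tool_pos: [0.4863, -0.0103, 0.1386]
orientation: [179.9, 0.0, -68.4]
force: [0.4, 0.2, -1.8]
opening: 0.0236
```

Call:
arm_command(
  targets=[
    [[0, 0, 0, -0.3, 3.3, 0, 0], [0, 0, 0, -0.6, 6.6, 0, 0], [0, 0, 0, -0.9, 9.9, 0, 0], [0, 0, 0, -1.2, 13.2, 0, 0], [0, 0, 0, -1.5, 16.5, 0, 0], [0, 0, 0, -1.8, 19.8, 0, 0], [0, 0, 0, -2.2, 23, 0, 0], [0, 0, 0, -2.5, 25.3, 0, 0]],
  ],
)

```text
clock: 21.35
tool_pos: [0.4615, 0.2433, 0.1385]
orientation: [179.9, -0.0, -68.5]
force: [1.1, -0.2, -1.4]
opening: 0.0235
```

Call:
arm_command(
  targets=[
    [[0, 0, 0, -0.2, 1.4, 0, 0], [0, 0, 0, -0.3, 2, 0, 0], [0, 0, 0, -0.3, 2, 0, 0], [0, 0, 0, -0.3, 2, -2, 0], [0, 0, 0, -0.3, 2, -4.5, 0], [0, 0, 0, -0.3, 2, -7, 0], [0, 0, 0, -0.3, 2, -9.5, 0], [0, 0, 0, -0.3, 2, -11.5, 0]],
  ],
)

```text
clock: 22.02
tool_pos: [0.4592, 0.2589, 0.0228]
orientation: [179.9, -0.0, -68.8]
force: [0.7, 0.3, -1.6]
opening: 0.0235
```

Call:
arm_command(
  targets=[
    [[0, 0, 0, 0, 0, -1, 0], [0, 0, 0, 0, 0, -1.7, 0], [0, 0, 0, 0, 0, -2.2, 0], [0, 0, 0, 0, 0, -2.25, 0], [0, 0, 0, 0, 0, -2.25, 0], [0, 0, 0, 0, 0, -2.25, 0]],
  ],
)

```text
clock: 22.52
tool_pos: [0.4604, 0.2615, 0.003]
orientation: [-179.9, 0.0, -68.7]
force: [0.2, 0.8, -1.5]
opening: 0.0234
```

Call:
arm_command(
  targets=[
    [[0, 0, 0, 0, 0, -0.05, 0], [0, 0, 0, 0, 0, -0.05, 0.8], [0, 0, 0, 0, 0, -0.05, 1], [0, 0, 0, 0, 0, -0.05, 1], [0, 0, 0, 0, 0, -0.05, 1], [0, 0, 0, 0, 0, -0.05, 1], [0, 0, 0, 0, 0, -0.05, 1], [0, 0, 0, 0, 0, -0.05, 1]],
  ],
)

```text
clock: 23.18
tool_pos: [0.4599, 0.261, 0.0015]
orientation: [180.0, -0.0, -68.7]
force: [0.3, 0.1, -0.0]
opening: 0.0645
```

Call:
arm_command(
  targets=[
    [[0, 0, 0, 0, 0, 0.5, 1], [0, 0, 0, 0, 0, 2, 1], [0, 0, 0, 0, 0, 4.5, 1], [0, 0, 0, 0, 0, 7.5, 1], [0, 0, 0, 0, 0, 10.5, 1], [0, 0, 0, 0, 0, 12.5, 1], [0, 0, 0, 0.1, -2, 13.5, 1], [0, 0, -0.05, 0.3, -5, 13.5, 1]],
  ],
)

```text
clock: 23.85
tool_pos: [0.4646, 0.2132, 0.1399]
orientation: [-179.7, 0.1, -71.3]
force: [0.6, -0.5, -0.0]
opening: 0.0875
```

Call:
arm_command(
  targets=[
    [[0, 0, -0.08, 0.2, -3.3, 0, 1], [0, 0, -0.16, 0.4, -6.8, 0, 1], [0, 0, -0.24, 0.6, -10.3, 0, 1], [0, 0, -0.32, 0.8, -13.8, 0, 1], [0, 0, -0.4, 1, -17.3, 0, 1], [0, 0, -0.48, 1.2, -20.8, 0, 1], [0, 0, -0.56, 1.5, -24.3, 0, 1], [0, 0, -0.64, 1.8, -27.8, 0, 1]],
  ],
)

```text
clock: 24.52
tool_pos: [0.4807, -0.0687, 0.1372]
orientation: [-180.0, 0.0, -108.4]
force: [1.5, -0.0, -0.0]
opening: 0.0876
```

Call:
arm_command(
  targets=[
    [[0, 0, -0.06, 0.2, -3.5, 0, 1], [0, 0, -0.11, 0.5, -7, 0, 1], [0, 0, -0.11, 0.7, -10.5, 0, 1], [0, 0, -0.11, 0.9, -14, 0, 1], [0, 0, -0.11, 1.2, -17.5, 0, 1], [0, 0, -0.11, 1.4, -21, 0, 1], [0, 0, -0.11, 1.7, -23.5, 0, 1], [0, 0, -0.11, 1.7, -24.6, 0, 1]],
  ],
)

```text
clock: 25.18
tool_pos: [0.4978, -0.316, 0.1365]
orientation: [180.0, -0.0, -114.6]
force: [0.7, 0.5, -0.3]
opening: 0.0875
```

Call:
arm_command(
  targets=[
    [[0, 0, 0, 0, 0, 0, 0.85], [0, 0, 0, 0, 0, 0, 0.8], [0, 0, 0, 0, 0, 0, 0.8]],
  ],
)

```text
clock: 25.43
tool_pos: [0.4977, -0.3123, 0.1366]
orientation: [180.0, 0.0, -114.5]
force: [-0.0, -0.6, 0.7]
opening: 0.0734
```

Run:
```python
from h import *
o=ctrl.get_obs();print(o["clock"],o["tool_pos"],o["force"],o["opening"],o["orientation"])
im=ctrl.snapshot("side")[80:384,190:350];w=ctrl.snapshot("wrist");cm=ctrl.camera_model("wrist")
a=cv2.resize(im,None,fx=1.95,fy=1.95,interpolation=cv2.INTER_CUBIC);b=cv2.resize(w[100:300,150:360],None,fx=2.2,fy=2.2)
c=np.zeros((600,a.shape[1]+b.shape[1],3),np.uint8);c[:a.shape[0],:a.shape[1]]=a[:600];c[:b.shape[0],a.shape[1]:]=b
print(a.shape,b.shape,(proj(cm,[[.498,-.313,.069]])-[150,100])*2.2+[a.shape[1],0])
cv2.imwrite("pics/s8.png",np.clip(c*1.4,0,255).astype(np.uint8))
```

```text
25.4333 [ 0.49768015 -0.31226228  0.13662061] [-0.03194903 -0.57929912  0.70829143] 0.07335317246009711 [ 1.79986468e+02  9.79312422e-03 -1.14512706e+02]
(593, 312, 3) (440, 462, 3) [[540.87074212 192.19149141]]
```

View pics/s8.png

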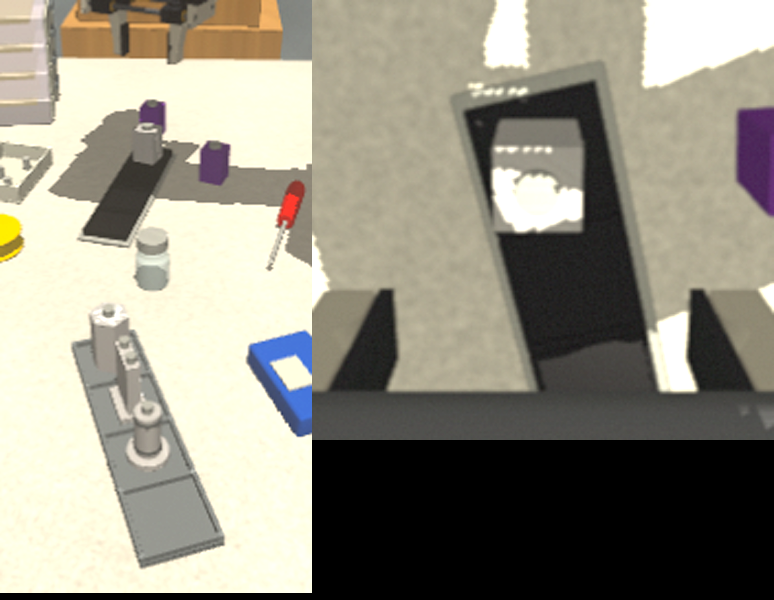

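Call:
arm_command(
  targets=[
    [[0, 0, 0, 0, 0, -2, 0.8], [0, 0, 0, 0, 0, -5, 0.8], [0, 0, 0, 0, 0, -8, 0.8], [0, 0, 0, 0, 0, -10.5, 0.8], [0, 0, 0, 0, 0, -12.3, 0.8], [0, 0, 0, 0, 0, -13.2, 0.8], [0, 0, 0, 0, 0, -13.2, 0.8], [0, 0, 0, 0, 0, -13.2, 0]],
  ],
)

```text
clock: 26.2
tool_pos: [0.4984, -0.3126, 0.0051]
orientation: [-180.0, -0.0, -114.5]
force: [0.0, -0.0, 0.9]
opening: 0.067
```

Call:
arm_command(
  targets=[
    [[0, 0, 0, 0, 0, 0, 0], [0, 0, 0, 0, 0, 0, 0], [0, 0, 0, 0, 0, 0, 0], [0, 0, 0, 0, 0, 0, 0], [0, 0, 0, 0, 0, 0, 0], [0, 0, 0, 0, 0, 0, 0], [0, 0, 0, 0, 0, 0, 0], [0, 0, 0, 0, 0, 0, 0]],
  ],
)

```text
clock: 26.87
tool_pos: [0.4983, -0.3132, 0.0052]
orientation: [-179.9, -0.0, -114.5]
force: [0.1, 1.2, 5.8]
opening: 0.0358
```

Call:
arm_command(
  targets=[
    [[0, 0, 0, 0, 0, 0, 0], [0, 0, 0, 0, 0, 0.7, 0], [0, 0, 0, 0, 0, 2.2, 0], [0, 0, 0, 0, 0, 4.2, 0], [0, 0, 0, 0, 0, 6.7, 0], [0, 0, 0, 0, 0, 9.2, 0], [0, 0, 0, 0, 0, 11.2, 0], [0, 0, 0, 0, 0, 12.5, 0]],
  ],
)

```text
clock: 27.53
tool_pos: [0.4984, -0.3133, 0.1321]
orientation: [-179.9, 0.0, -114.5]
force: [1.0, -0.5, -2.0]
opening: 0.0359
```

Call:
arm_command(
  targets=[
    [[0, 0, 0.04, -0.1, 1, 0.5, 0], [0, 0, 0.12, -0.3, 3.5, 1, 0], [0, 0, 0.22, -0.6, 6.8, 1, 0], [0, 0, 0.32, -0.9, 10.1, 1, 0], [0, 0, 0.43, -1.2, 13.4, 1, 0], [0, 0, 0.54, -1.5, 16.7, 1, 0], [0, 0, 0.64, -1.8, 20, 1, 0], [0, 0, 0.74, -2.1, 23.3, 1, 0]],
  ],
)

```text
clock: 28.2
tool_pos: [0.4755, -0.0782, 0.139]
orientation: [179.9, 0.0, -71.8]
force: [-0.1, 1.0, -1.9]
opening: 0.036
```

Call:
arm_command(
  targets=[
    [[0, 0, 0.04, -0.3, 3.3, 0, 0], [0, 0, 0.06, -0.6, 6.6, 0, 0], [0, 0, 0.06, -0.9, 9.9, 0, 0], [0, 0, 0.06, -1.2, 13.2, 0, 0], [0, 0, 0.06, -1.5, 16.5, 0, 0], [0, 0, 0.06, -1.8, 19.8, 0, 0], [0, 0, 0.06, -2.2, 23.1, 0, 0], [0, 0, 0.06, -2.5, 26.4, 0, 0]],
  ],
)

```text
clock: 28.87
tool_pos: [0.4503, 0.1854, 0.1391]
orientation: [179.9, 0.0, -68.6]
force: [0.6, -0.9, -1.4]
opening: 0.0356
```

Call:
arm_command(
  targets=[
    [[0, 0, 0, -0.3, 3.3, 0, 0], [0, 0, 0, -0.6, 6.6, 0, 0], [0, 0, 0, -0.9, 9.5, 0, 0], [0, 0, 0, -1.2, 12, 0, 0], [0, 0, 0, -1.5, 13.4, 0, 0], [0, 0, 0, -1.5, 13.8, 0, 0], [0, 0, 0, -1.5, 13.8, 0, 0], [0, 0, 0, -1.5, 13.8, 0, 0]],
  ],
)

```text
clock: 29.53
tool_pos: [0.4363, 0.3211, 0.1391]
orientation: [179.9, -0.0, -68.7]
force: [0.0, -0.9, -2.0]
opening: 0.0356
```

Call:
arm_command(
  targets=[
    [[0, 0, 0, 0, 0, -1.5, 0], [0, 0, 0, 0, 0, -4, 0], [0, 0, 0, 0, 0, -7, 0], [0, 0, 0, 0, 0, -10, 0], [0, 0, 0, 0, 0, -12, 0], [0, 0, 0, 0, 0, -13.2, 0], [0, 0, 0, 0, 0, -13.7, 0], [0, 0, 0, 0, 0, -13.75, 0]],
  ],
)

```text
clock: 30.2
tool_pos: [0.4367, 0.32, 0.0021]
orientation: [179.9, -0.1, -68.7]
force: [0.0, 0.2, -1.3]
opening: 0.0355
```

Call:
arm_command(
  targets=[
    [[0, 0, 0, 0, 0, -0.05, 0], [0, 0, 0, 0, 0, -0.05, 0], [0, 0, 0, 0, 0, -0.05, 0.9], [0, 0, 0, 0, 0, -0.05, 1], [0, 0, 0, 0, 0, -0.05, 1], [0, 0, 0, 0, 0, -0.05, 1], [0, 0, 0, 0, 0, -0.05, 1], [0, 0, 0, 0, 0, -0.05, 1]],
  ],
)

```text
clock: 30.87
tool_pos: [0.4369, 0.3221, 0.0016]
orientation: [-180.0, 0.0, -68.7]
force: [0.1, 0.7, -0.1]
opening: 0.0701
```

Call:
arm_command(
  targets=[
    [[0, 0, 0, 0, 0, 0.5, 1], [0, 0, 0, 0, 0, 2, 1], [0, 0, 0, 0, 0, 4.5, 1], [0, 0, 0, 0, 0, 7.5, 1], [0, 0, 0, 0, 0, 10.5, 1], [0, 0, 0, 0, 0, 13.5, 1], [0, 0, 0, 0, 0, 16.5, 1], [0, 0, 0, 0, 0, 19, 1]],
  ],
)

```text
clock: 31.53
tool_pos: [0.4371, 0.3221, 0.1945]
orientation: [-179.9, 0.1, -68.7]
force: [-0.1, 0.9, 1.0]
opening: 0.0875
```

Call:
arm_command(
  targets=[
    [[0, 0, 0, 0.2, -3, 0, 1], [0, 0, 0, 0.4, -6, 0, 1], [0, 0, 0, 0.6, -9.5, 0, 1], [0, 0, 0, 0.8, -13, 0, 1], [0, 0, 0, 1, -16.5, 0, 1], [0, 0, 0, 1.2, -20, 0, 1], [0, 0, 0, 1.4, -23.5, 0, 1], [0, 0, 0, 1.4, -27, 0, 1]],
  ],
)

```text
clock: 32.2
tool_pos: [0.4507, 0.0504, 0.1921]
orientation: [-179.9, 0.0, -68.7]
force: [1.5, 0.0, -0.1]
opening: 0.0875
```

Call:
arm_command(
  targets=[
    [[0, 0, 0, 0, -3.5, 0, 1], [0, 0, 0, 0, -7, 0, 1], [0, 0, 0, 0, -10.5, 0, 1], [0, 0, 0, 0, -14, 0, 1], [0, 0, 0, 0, -17, 0, 1], [0, 0, 0, 0, -17, 0, 1], [0, 0, 0, 0, -17, 0, 1]],
  ],
)

```text
clock: 32.78
tool_pos: [0.4505, -0.1194, 0.1917]
orientation: [180.0, 0.0, -68.9]
force: [0.7, -0.4, 1.1]
opening: 0.0873
```

Run:
```python
from h import *
o=ctrl.get_obs();print(o["clock"],o["tool_pos"],o["force"])
im=ctrl.snapshot("side")[150:384,180:350];t=ctrl.snapshot("top")[150:240,80:280];ct=ctrl.camera_model("top")
a=cv2.resize(im,None,fx=2,fy=2,interpolation=cv2.INTER_CUBIC);b=cv2.resize(t,None,fx=2.2,fy=2.2,interpolation=cv2.INTER_CUBIC)
c=np.zeros((480,a.shape[1]+b.shape[1],3),np.uint8);c[:a.shape[0],:a.shape[1]]=a;c[:b.shape[0],a.shape[1]:]=b
cv2.imwrite("pics/s9.png",np.clip(c*1.3,0,255).astype(np.uint8))
```

```text
32.7833 [ 0.45049806 -0.11943809  0.19173315] [ 0.69423301 -0.35212015  1.14819162]
```

View pics/s9.png

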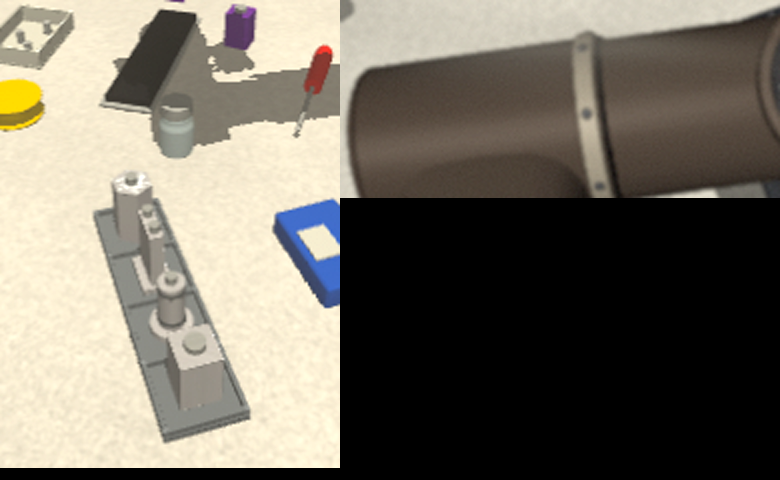

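All four adapters stand upright in their pockets: hex (130,205), duplex (150,245), round (171,305), square (195,365). The strip is empty and the jar is standing at (176,125). The top camera is blocked by the arm.

```bash
python3 -c "
from plant import ctrl
print(ctrl.close_job())"
```

```text
the job is handed in; nothing more can be done
None
```

I moved all four adapters into the carrier in reverse order and handed the job in at about 33 s. From the right pocket to the left they are hex, duplex, round and square.

**Last check:** the final side picture shows all four standing upright, one to a pocket and let go. The jar is standing where it was and the gripper is well clear. The top camera was blocked by the arm at the end, so that check rests on one view.

**Disagreements:**
- **Fingertip height:** the fingertips sit about 3 cm higher than the reported TCP implies, as both the side and wrist cameras showed. The hex and duplex were therefore gripped nearer their tops than the advised height, though both were placed cleanly.
- **Round adapter:** I first gripped and lifted it by its port, with an opening of 8 mm. I set it back in its nest upright and gripped it again 25 mm lower, on the barrel (23 mm opening). I used the same lower height for the square.
- **Forces:** readings at the end of each move never passed about 7 N.

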